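# Level a sprung stockroom shelf with its foot screw

## Task

Lay the spirit level flat on the small steel shelf, lengthwise from front to back behind the black wing knob, and let go of it. Then grip the wing knob, press the sprung shelf down with it until the levelling foot stands on its stop, and turn it until, pressed down, the bubble sits centred between the two lines. Finish while holding: still gripping the knob and pressing, bubble centred; leave the other things on the bench alone.

Things in the scene. Friction and masses are not known exactly. Their poses are not given: they have to be found in the camera images.
- level_mid (a point): Spirit level, a loose aluminium bar 180 x 26 x 40 mm (x length, y width, z height), 0.56 kg, on the bench; either end may go to the front. This point is its centre, 20 mm above its underside. x runs along its length, z up. In the middle of its top: a yellow-green vial window 68 x 20 mm with a pale bubble 20 mm long and two black lines.
- bubble (a joint): Position (m) of the bubble along the level's own +x from the vial's middle, -0.022 to 0.022. It runs to the higher end, 16 mm per degree of slope, and takes about 2 s to settle. The lines' inner edges are 12.7 mm either side of the middle, so the 20 mm bubble is between them when within 2.7 mm of 0.
- shelf_mid (a point): Steel shelf board 300 (x) x 220 (y) x 18 mm, top about 94 mm above the bench, on a unit fixed to the bench. This point is on its top face in the free area behind the knob; lay the level with its centre over it. x points to the back (away from the knob), y left, z up out of the board. The board reaches 200 mm in front (-x) and 100 mm behind this point.
- shelf_hinge (a point): Middle of the shelf's hinge line (along y), 80 mm behind shelf_mid, 9 mm below the top face; axes as shelf_mid. Springs hold the shelf's front up, sloping about 2 degrees, until pressed: at the knob 4 to 12 N (more with a hard grip) brings it down 3 to 13 mm, to where its foot meets a hard stop and the force climbs steeply. 15 to 20 N holds it firmly on the stop; let go, it springs up.
- knob: Black wing knob of the levelling foot on the shelf's front, 160 mm in front of shelf_mid. The wing is an upright bar 46 (x) x 14 (y) x 36 mm (z). The origin is where to grip, on the turning axis, 30 mm above the shelf's top; the wing reaches 12 mm above and 24 mm below it, to a flat collar 38 mm wide, 6 mm high. x runs along the wing, z up.
- knob_foot (a point): Where the knob's axis meets the shelf's top; axes as shelf_mid. The knob rides with the shelf, turns stiffly (0.12 N m) and stays put. Clockwise from above raises the pressed shelf's front 3.5 mm per rad (0.84 degrees, 13 mm of bubble); the other way lowers it. Wing starts within 0.3 rad of front-to-back; 0.4 to 1.4 rad of turning is needed, either way; stops at 1.7.
- stem: Screw stem and round rubber foot (28 mm wide) under the shelf, straight below the knob; origin at the foot's underside, z up. It hangs clear until the shelf is pressed, then stands on a steel plate under it, 4 or 10 mm thick (it differs between starts). The other, spare plate is fixed on the bench to the left of the unit.
- tape: Bystander: a cardboard roll core standing on the bench, 90 mm wide, 45 mm high; origin at its underside.
- jar: Bystander: glass jar, 64 mm wide, 90 mm high; origin at its underside.
- carton: Bystander: cardboard carton 100 x 140 x 80 mm; origin at its underside.
Mind the look-alikes: they are no part of the job. Of the things that look like the part that bears level_mid, the larger one is meant.

How it is judged:
By the outcome, as a careful person would: the job done as asked, in the order asked, and still so for the second after the job is handed in, while the arm keeps its last pose, push and grip.
It also fails if it takes over 64 s, if anything falls off the work surface, if the arm or the gripper's body presses on something with over 40 N, if the wrist force passes 120 N, or if a joint passes its speed limit or range.

## Robot

A 6-joint arm with a two-finger parallel gripper is mounted at the origin on the work surface. World frame = base frame: x ahead of the robot, y to its left, z up, the work surface at z = 0. Lengths are in m, angles in rad, forces in N, time in s.
With the tool pointing down it reaches from about 0.35 to 0.975 m from the base axis. Payload 4.9 kg.
Tool frame: the origin (TCP) lies on the front face of the gripper's body, between the roots of the fingers; the fingertips stand ctrl.tip_extent ahead of it and the grasp point (between the pads) lies 54 mm ahead of it (ctrl.tip_extent is the distance from the TCP to the fingertips, in m); z points along the fingers, y is the line along which they close (so a half turn about z gives the same grasp; the last joint's range is limited). The gripper opens to 85 mm and grips with 20 to 120 N. Pads are 22 mm wide; open, the fingers measure 114 mm over their backs; the gripper's body (76 mm by 85 mm) begins 54 mm behind the grasp point. The pads swing forward as they close: fully open they stand 13 mm farther back than shut.
Start: joints at [-1.394, 0.053, 1.613, -0, 1.476, -0.119], TCP at [0.182, -0.598, 0.304] pointing down, gripper open.
Joint ranges: [-3.01, 3.01], [-1.01, 2.22], [0.06, 2.58], [-1.02, 4.17], [0.09, 2.62], [-3.14, 3.14]. Speed limits (rad/s): [2.57, 2.57, 3.14, 3.14, 3.14, 3.14].

## Interface

Orientations are given as a rotation vector (axis times angle).
In Python, from station import ctrl gives the robot as it stands.
- The arm moves only by the tool apply_moves, never from a script. Its argument "rows" is one flat list of numbers, 6 for each row, row after row: the shift along the tool's x, y, z normalised to -1 to 1, where 1 is 0.6 m, then the turn, a rotation vector about the tool's x, y, z normalised to -1 to 1, where 1 is 90 degrees. A call has 1 to 20 rows; each row is the pose to reach, as a shift and turn from the pose commanded when the call began, along the tool's axes at that moment; what a row does not reach only later rows make up. A row lasts 1/10 s, in which the tool goes at most 50 mm and 8.59 degrees, less where a joint would pass 70% of its speed; a pose out of reach is approached as far as the arm can. A call with a number of a shift or a turn outside -1 to 1 is refused whole. A call with a gripper value outside its range is refused whole. "grip" is the opening, from 0 (shut) to 1 (fully open), set as the call begins (left out, the last holds). The fingers move at their own pace and stop on an object; "grip_force" is the grip in N (left out, the last holds). Time passes only in rows, so rows that repeat a pose let the fingers close. It gives the time, the measured TCP pose, the force, the opening and the grip force at its end, in the units of the state.
- ctrl.get_obs(): the state, without advancing time (a new reading comes with each control period).
- ctrl.get_image(name): name is "scene" or "top" or "wrist"; returns (picture, depth): 400x640x3 uint8, blue, green, red; 400x640 float32, m along the optical axis (not along the pixel's ray), 0 where there is no reading.
- ctrl.camera_model(name): a dict with "mtx" (3x3 intrinsics, pixels), "R" (3x3) and "t" (3): a world point X has camera coordinates R X + t; the wrist camera has in their place "tool_from_camera" (4x4, takes a point from camera to tool coordinates, whose origin is the TCP and whose axes are the flange's). Camera axes: x right, y down, z forward; pixel columns grow to the right and rows downward; lengths in m; the calibration is good to about 2 mm. A picture is of the moment at which its call begins: read the wrist's pose just before it. camera_model takes no time and is no camera call.
- ctrl.finish_job(): hands the job in; it is judged then, once.
The state is a dict: "t": time; "q": joint angles; "dq": joint speeds; "effort": joint torques, N m; "tool_pos": TCP position; "tool_rot": TCP orientation; "contact_force": force on the tool from outside, world axes, zero at the start; "wrist_torque": the same for the moment, N m; "opening": finger opening in m; "grip_force": force on a finger pad.
Only numpy, scipy, OpenCV 4.12 (cv2) and the standard library are available. Lean on these libraries where they do the work, as an engineer would, in place of code of your own. Each camera call takes 0.05 s, during which the arm holds its last target. There are 200 camera calls.

## Working session

There is one attempt and no reset: what is moved stays moved. The work goes in short steps, Python scripts to look and compute and a tool call to move; the robot and the scene stay as the last step left them, time stands still between calls to the robot, and variables do not carry over. Pictures are saved under pics/ and viewed, at most 10 in all, crops included, and the job is handed in when it is done.

Besides the shell and the picture viewer there is one more tool, called after "Call:" in YAML: its name, and indented under it one key for each argument. apply_moves: Moves the arm, as the interface text tells. Its arguments: {"type":"object","properties":{"rows":{"type":"array","items":{"type":"number"}},"grip":{"type":"number"},"grip_force":{"type":"number"}},"required":["rows"]}

```bash
ls; mkdir -p pics; python3 - <<'E'
from station import ctrl
import cv2,numpy as np
o=ctrl.get_obs();print({k:np.round(v,3) for k,v in o.items()},ctrl.tip_extent)
for n in("scene","top"):
    im,d=ctrl.get_image(n);cv2.imwrite(f"pics/{n}0.png",im);np.save(f"pics/{n}0.npy",d)
    m=ctrl.camera_model(n);print(n,{k:np.round(v,3).tolist() for k,v in m.items()})
m=ctrl.camera_model("wrist");print({k:np.round(v,3).tolist() for k,v in m.items()})
E
```

```text
pics
{'t': np.float64(0.0), 'q': array([-1.394,  0.053,  1.614,  0.   ,  1.476, -0.119]), 'dq': array([-0.001, -0.   ,  0.001,  0.   ,  0.   , -0.   ]), 'effort': array([ 2.0000e-03, -3.9369e+01, -3.7017e+01, -0.0000e+00,  7.0000e-03,
       -0.0000e+00]), 'tool_pos': array([ 0.182, -0.597,  0.303]), 'tool_rot': array([-3.105, -0.463,  0.   ]), 'contact_force': array([-0.443,  1.684, -0.46 ]), 'wrist_torque': array([ 0.031, -0.019, -0.031]), 'grip_force': np.float64(0.0), 'opening': np.float64(0.085)} 0.0726
scene {'mtx': [[396.716, 0.0, 326.586], [0.0, 396.716, 200.052], [0.0, 0.0, 1.0]], 'R': [[0.303, 0.953, -0.019], [0.632, -0.215, -0.745], [-0.714, 0.213, -0.667]], 't': [-0.189, -0.273, 1.611]}
top {'mtx': [[373.899, 0.0, 314.11], [0.0, 373.899, 198.955], [0.0, 0.0, 1.0]], 'R': [[0.013, -1.0, 0.002], [-0.995, -0.013, -0.098], [0.098, -0.001, -0.995]], 't': [0.006, 0.592, 1.343]}
{'mtx': [[276.338, 0.0, 315.899], [0.0, 276.338, 201.966], [0.0, 0.0, 1.0]], 'tool_from_camera': [[0.001, -0.952, -0.306, 0.078], [1.0, 0.002, -0.001, 0.0], [0.001, -0.306, 0.952, -0.07], [0.0, 0.0, 0.0, 1.0]]}
```

View pics/top0.png

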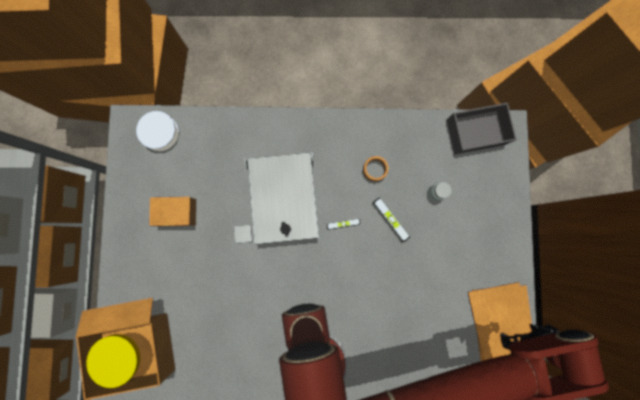

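View pics/scene0.png

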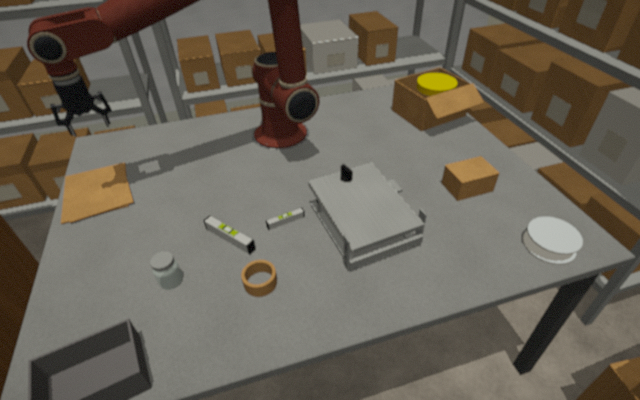

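Top view candidates: a large level at (391,220) and a small look-alike level at (343,224). I choose the larger one. The shelf is at (283,198) with its knob at (286,229), and the spare plate is at (243,233).

```bash
cat > h.py <<'E'
from station import ctrl
import cv2,numpy as np
from scipy.spatial.transform import Rotation as Ro
def cam(n,o=None):
    m=ctrl.camera_model(n)
    if n=="wrist":
        o=o or ctrl.get_obs();T=np.eye(4);T[:3,:3]=Ro.from_rotvec(o["tool_rot"]).as_matrix();T[:3,3]=o["tool_pos"]
        W=T@np.array(m["tool_from_camera"]);return np.array(m["mtx"]),W[:3,:3],W[:3,3]
    R=np.array(m["R"]);t=np.array(m["t"]);return np.array(m["mtx"]),R.T,-R.T@t
def ray(c,uv,z):
    K,R,p=c;uv=np.atleast_2d(np.asarray(uv,float))
    d=(R@np.linalg.inv(K)@np.c_[uv,np.ones(len(uv))].T).T
    return p+d*((z-p[2])/d[:,2])[:,None]
def proj(c,X):
    K,R,p=c;x=(K@R.T@(np.atleast_2d(X)-p).T).T;return x[:,:2]/x[:,2:]
def blobs(mask,amin):
    n,l,s,ce=cv2.connectedComponentsWithStats(mask.astype(np.uint8))
    return [(np.argwhere(l==i)[:,::-1],s[i],ce[i]) for i in range(1,n) if s[i,4]>=amin]
E
python3 - <<'E'
from h import *
im=cv2.imread("pics/top0.png");d=np.load("pics/top0.npy");c=cam("top")
hsv=cv2.cvtColor(im,cv2.COLOR_BGR2HSV)
K,R,p=c
v,u=np.mgrid[:400,:640]
P=np.stack([(u-K[0,2])/K[0,0]*d,(v-K[1,2])/K[1,1]*d,d],-1)@R.T+p
roi=(u>230)&(u<430)&(v>145)&(v<250)
print("knob rgbs",im[229,286],"shelf",im[195,283],"bench",im[195,340],im[220,391])
for px in [(283,165),(283,198),(283,215),(283,235),(260,235),(310,235),(286,229),(391,220),(343,224),(243,233),(340,195)]:
    print(px,np.round(P[px[1],px[0]],3))
sh=roi&(P[...,2]>.07)&(u<325)
b=max(blobs(sh,300),key=lambda b:len(b[0]))[0]
q=ray(c,b,.094)[:,:2];r=cv2.minAreaRect((q*1000).astype(np.float32));print("shelf",r,cv2.boxPoints(r).round(1).tolist())
kn=roi&(im.max(2)<60)&(u<325)
for b,s,ce in blobs(kn,10):
    q=ray(c,b,.14)[:,:2]; print("dark",s,ce,cv2.minAreaRect((q*1000).astype(np.float32)))
lv=roi&(P[...,2]>.02)&(u>325)
for b,s,ce in blobs(lv,30):
    q=ray(c,b,.04)[:,:2];print("lv",s,ce,P[b[:,1],b[:,0],2].max(),cv2.minAreaRect((q*1000).astype(np.float32)))
gr=roi&(hsv[...,0]>25)&(hsv[...,0]<50)&(hsv[...,1]>100)
for b,s,ce in blobs(gr,8):print("green",s,ce,ray(c,ce,.04))
cv2.imwrite("pics/topc.png",cv2.resize(im[140:255,225:425],None,fx=4,fy=4,interpolation=cv2.INTER_CUBIC))
E
```

```text
knob rgbs [49 50 49] shelf [191 197 191] bench [135 140 137] [189 204 190]
(283, 165) [0.704 0.125 0.094]
(283, 198) [0.587 0.122 0.101]
(283, 215) [0.528 0.12  0.1  ]
(283, 235) [0.459 0.119 0.103]
(260, 235) [0.458 0.197 0.106]
(310, 235) [0.46  0.026 0.109]
(286, 229) [0.479 0.106 0.148]
(391, 220) [ 0.518 -0.266  0.039]
(343, 224) [ 0.502 -0.093  0.029]
(243, 233) [0.464 0.273 0.015]
(340, 195) [ 0.611 -0.084 -0.   ]
shelf ((590.7388305664062, 125.16669464111328), (300.8294982910156, 240.64097595214844), 6.1089324951171875) [[428.3999938964844, 228.8000030517578], [454.0, -10.5], [753.0999755859375, 21.5], [727.5, 260.79998779296875]]
dark [282 224   7  10  48] [284.875      228.64583333] ((479.8511047363281, 109.8237533569336), (25.518972396850586, 22.315462112426758), 64.330810546875)
lv [364 156  25  26 229] [376.07860262 167.80349345] 1.3939714900984972 ((708.0438842773438, -210.4983367919922), (85.5557861328125, 92.29354858398438), 45.50629806518555)
lv [373 197  37  44 409] [391.38630807 218.84841076] 1.3939714900984972 ((521.9198608398438, -266.97216796875), (182.15257263183594, 29.912002563476562), 37.36455535888672)
lv [327 219  34  10 162] [343.48765432 223.06790123] 1.3939714900984972 ((503.9190368652344, -94.48676300048828), (18.917991638183594, 120.86637878417969), 9.452298164367676)
green [385 211   7   8  32] [387.6875  214.15625] [[ 0.53884508 -0.25405318  0.04      ]]
green [346 221   3   5  13] [347. 223.] [[ 0.50496461 -0.10666091  0.04      ]]
green [392 221   7   7  33] [395.18181818 223.96969697] [[ 0.50366631 -0.28092561  0.04      ]]
green [338 222   4   5  15] [339.46666667 224.33333333] [[ 0.49980735 -0.07944525  0.04      ]]
```

View pics/topc.png

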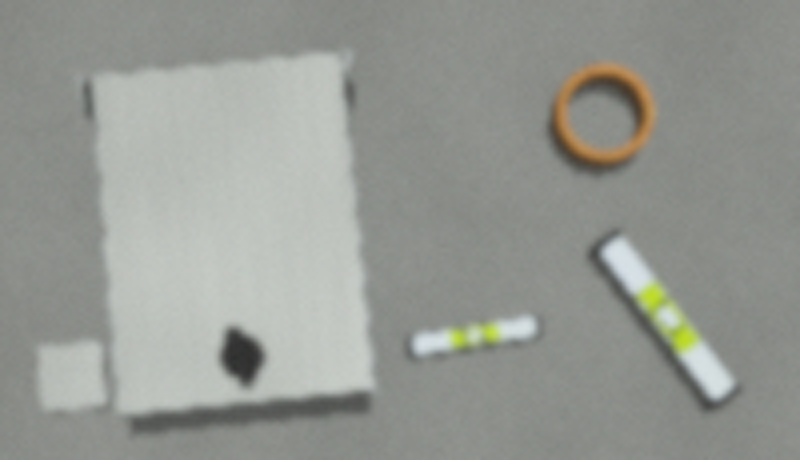

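The crop confirms the choice: the 180 mm level with the bigger yellow-green vial is at crop (665,320), and the 120 mm look-alike is at (475,337). I'll move above the large one.

```bash
cat >> h.py <<'E'
def go(pos,yaw,o=None):
    "shift/turn numbers to bring the TCP to pos, tool down, tool x at yaw(deg)"
    o=o or ctrl.get_obs();R0=Ro.from_rotvec(o["tool_rot"])
    c,s=np.cos(np.radians(yaw)),np.sin(np.radians(yaw))
    R1=Ro.from_matrix(np.array([[c,s,0],[s,-c,0],[0,0,-1]]))
    print("row",np.round(R0.inv().apply(np.array(pos)-o["tool_pos"])/.6,4).tolist(),np.round((R0.inv()*R1).as_rotvec()/(np.pi/2),4).tolist())
E
python3 - <<'E'
from h import *
go((.50,-.283,.25),37.4)
# board edge fit
d=np.load("pics/top0.npy");K,R,p=c=cam("top");v,u=np.mgrid[:400,:640]
P=np.stack([(u-K[0,2])/K[0,0]*d,(v-K[1,2])/K[1,1]*d,d],-1)@R.T+p
sh=(P[...,2]>.07)&(P[...,2]<.2)&(u>235)&(u<325)&(v>145)&(v<250)
L=[];Rr=[]
for r in range(172,236):
    x=np.flatnonzero(sh[r]);L.append((x[0]-.5,r));Rr.append((x[-1]+.5,r))
for e in(L,Rr):
    q=ray(c,e,.098)[:,:2];f=cv2.fitLine(q.astype(np.float32),cv2.DIST_HUBER,0,.001,.001).ravel();print(f,np.degrees(np.arctan2(f[1],f[0])))
E
```

```text
row [0.6596, -0.3467, 0.0887] [-0.0012, -0.0004, -0.2273]
[0.99443996 0.10530508 0.5667673  0.23138343] 6.0447435
[0.99359643 0.11298715 0.58836937 0.01106045] 6.48754
```

Call:
apply_moves:
  rows: [0.66,-0.347,0.089,0,0,-0.227,0.66,-0.347,0.089,0,0,-0.227,0.66,-0.347,0.089,0,0,-0.227,0.66,-0.347,0.089,0,0,-0.227,0.66,-0.347,0.089,0,0,-0.227,0.66,-0.347,0.089,0,0,-0.227,0.66,-0.347,0.089,0,0,-0.227,0.66,-0.347,0.089,0,0,-0.227,0.66,-0.347,0.089,0,0,-0.227,0.66,-0.347,0.089,0,0,-0.227,0.66,-0.347,0.089,0,0,-0.227,0.66,-0.347,0.089,0,0,-0.227]
  grip: 1

```text
t: 1.3
tool_pos: [0.4998, -0.2838, 0.2503]
tool_rot: [-2.976, -1.006, 0.001]
contact_force: [-0.6, 0.2, 0.0]
opening: 0.0857
grip_force: 0.0
```

```bash
cat > w.py <<'E'
from h import *
import sys
o=ctrl.get_obs();print("t",o["t"],np.round(o["tool_pos"],4),np.round(o["tool_rot"],3),np.round(o["q"],2))
c=cam("wrist",o);im,d=ctrl.get_image("wrist");cv2.imwrite(f"pics/{sys.argv[1]}.png",im);np.save(f"pics/{sys.argv[1]}.npy",d)
hsv=cv2.cvtColor(im,cv2.COLOR_BGR2HSV)
K,R,p=c;v,u=np.mgrid[:400,:640]
P=np.stack([(u-K[0,2])/K[0,0]*d,(v-K[1,2])/K[1,1]*d,d],-1)@R.T+p
E
cat > w1.py <<'E'
exec(open("w.py").read())
m=(P[...,2]>.025)&(P[...,2]<.06)&(np.hypot(P[...,0]-.521,P[...,1]+.267)<.11)
b=max(blobs(m,100),key=lambda b:len(b[0]))[0]
print("lv",cv2.minAreaRect((ray(c,b,.04)[:,:2]*1000).astype(np.float32)),len(b),b.min(0),b.max(0))
g=(hsv[...,0]>25)&(hsv[...,0]<50)&(hsv[...,1]>100)
for b,s,ce in blobs(g,40):print("green",s,ce,ray(c,ce,.04))
E
python3 w1.py w1
```

```text
t 1.3 [ 0.4998 -0.2838  0.2503] [-2.976e+00 -1.006e+00  1.000e-03] [-0.65 -0.03  1.78 -0.    1.38  0.27]
lv ((522.0701293945312, -268.86968994140625), (180.70826721191406, 25.843215942382812), 37.537601470947266) 4536 [304  69] [331 246]
green [139  53  50  36 543] [163.60773481  70.75506446] [[ 0.50616059 -0.10183095  0.04      ]]
green [308 133  20  66 989] [317.92719919 164.76339737] [[ 0.52349384 -0.26838062  0.04      ]]
```

```bash
python3 - <<'E'
from h import *
go((.522,-.2687,.15),37.5);go((.522,-.2687,.080),37.5)
E
```

```text
row [0.0453, 0.0021, 0.1675] [0.0, 0.0002, -0.0023]
row [0.0454, 0.0021, 0.2842] [0.0, 0.0002, -0.0023]
```

Call:
apply_moves:
  rows: [0.0453,0.002,0.1,0,0,-0.002,0.0453,0.002,0.16,0,0,-0.002,0.0453,0.002,0.22,0,0,-0.002,0.0453,0.002,0.26,0,0,-0.002,0.0453,0.002,0.284,0,0,-0.002,0.0453,0.002,0.284,0,0,-0.002,0.0453,0.002,0.284,0,0,-0.002]

```text
t: 2.05
tool_pos: [0.523, -0.2688, 0.0814]
tool_rot: [2.973, 1.009, 0.002]
contact_force: [-0.5, 0.7, 0.7]
opening: 0.0855
grip_force: 0.0
```

Call:
apply_moves:
  rows: [0,0,0,0,0,0,0,0,0,0,0,0,0,0,0,0,0,0,0,0,0,0,0,0,0,0,0,0,0,0,0,0,0,0,0,0,0,0,0,0,0,0,0,0,0,0,0,0]
  grip: 0
  grip_force: 60

```text
t: 2.85
tool_pos: [0.5233, -0.2681, 0.0809]
tool_rot: [2.973, 1.011, 0.002]
contact_force: [1.8, -1.2, 4.7]
opening: 0.0251
grip_force: 60.7
```

```bash
python3 - <<'E'
from h import *
go((.523,-.268,.28),37.5);go((.639,.128,.28),6.2);go((.639,.128,.20),6.2)
E
```

```text
row [-0.0, 0.0001, -0.3318] [0.0011, -0.0003, 0.0007]
row [0.5556, -0.4052, -0.3322] [0.001, -0.0006, 0.3485]
row [0.5555, -0.4054, -0.1988] [0.001, -0.0006, 0.3485]
```

Call:
apply_moves:
  rows: [0,0,-0.04,0,0,0,0,0,-0.11,0,0,0,0,0,-0.19,0,0,0,0.04,-0.03,-0.26,0,0,0.02,0.09,-0.07,-0.31,0,0,0.05,0.15,-0.11,-0.332,0,0,0.09,0.21,-0.15,-0.332,0,0,0.13,0.27,-0.2,-0.332,0,0,0.17,0.33,-0.24,-0.332,0,0,0.21,0.39,-0.285,-0.332,0,0,0.25,0.45,-0.33,-0.332,0,0,0.29,0.5,-0.365,-0.332,0,0,0.32,0.54,-0.395,-0.332,0,0,0.34,0.555,-0.405,-0.31,0,0,0.3485,0.555,-0.405,-0.27,0,0,0.3485,0.555,-0.405,-0.23,0,0,0.3485,0.555,-0.405,-0.2,0,0,0.3485,0.555,-0.405,-0.2,0,0,0.3485,0.555,-0.405,-0.2,0,0,0.3485]

```text
t: 4.75
tool_pos: [0.6379, 0.1274, 0.1989]
tool_rot: [3.137, 0.169, -0.004]
contact_force: [0.8, 0.3, -4.9]
opening: 0.0253
grip_force: 60.2
```

```bash
python3 - <<'E'
from h import *
print(np.round(ctrl.get_obs()["tool_pos"],4));go((.639,.128,.188),6.2);go((.639,.128,.180),6.2);go((.639,.128,.177),6.2)
im,d=ctrl.get_image("scene");im2,_=ctrl.get_image("top")
cv2.imwrite("pics/p1.png",np.hstack([cv2.resize(im[110:290,260:440],(400,400),interpolation=2),cv2.resize(im2[130:260,220:350],(400,400),interpolation=2)]))
E
```

```text
[0.6379 0.1274 0.1989]
row [0.002, -0.0008, 0.0181] [0.0, 0.0016, -0.0004]
row [0.002, -0.0008, 0.0315] [0.0, 0.0016, -0.0004]
row [0.002, -0.0008, 0.0365] [0.0, 0.0016, -0.0004]
```

View pics/p1.png

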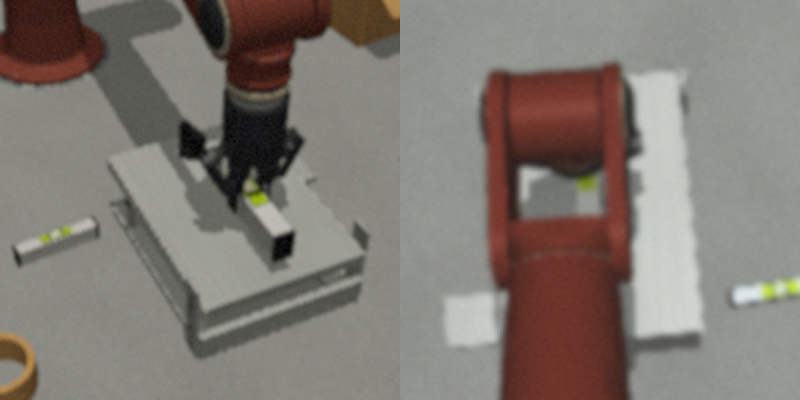

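The level is held lengthwise over the shelf, with its vial at about (255,195) in the left half. Now I'll lower it with a 2° tilt and watch the force.

Call:
apply_moves:
  rows: [0.002,-0.001,0.01,0,-0.022,0,0.002,-0.001,0.018,0,-0.022,0,0.002,-0.001,0.024,0,-0.022,0,0.002,-0.001,0.029,0,-0.022,0,0.002,-0.001,0.029,0,-0.022,0]

```text
t: 5.35
tool_pos: [0.6391, 0.1286, 0.1817]
tool_rot: [3.135, 0.17, -0.057]
contact_force: [0.7, -0.4, -6.1]
opening: 0.0254
grip_force: 60.4
```

Call:
apply_moves:
  rows: [0,0,0.002,0,0,0,0,0,0.004,0,0,0,0,0,0.004,0,0,0]

```text
t: 5.65
tool_pos: [0.6395, 0.1286, 0.1803]
tool_rot: [3.135, 0.17, -0.054]
contact_force: [-0.0, 0.5, -5.9]
opening: 0.0254
grip_force: 60.4
```

Call:
apply_moves:
  rows: [0,0,0.002,0,0,0,0,0,0.004,0,0,0,0,0,0.004,0,0,0]

```text
t: 5.95
tool_pos: [0.6395, 0.1286, 0.1779]
tool_rot: [3.135, 0.17, -0.054]
contact_force: [-1.3, 0.3, -5.4]
opening: 0.0253
grip_force: 60.4
```

Call:
apply_moves:
  rows: [0,0,0.002,0,0,0,0,0,0.004,0,0,0,0,0,0.004,0,0,0]

```text
t: 6.25
tool_pos: [0.6397, 0.1287, 0.1776]
tool_rot: [3.135, 0.17, -0.053]
contact_force: [-4.7, -0.0, 2.9]
opening: 0.0254
grip_force: 61.7
```

Call:
apply_moves:
  rows: [0,0,0,0,0,0,0,0,0,0,0,0,0,0,0,0,0,0,0,0,0,0,0,0,0,0,0,0,0,0,0,0,0,0,0,0,0,0,-0.02,0,0.022,0,0,0,-0.08,0,0.022,0,0,0,-0.15,0,0.022,0,-0.05,0,-0.2,0,0.022,0,-0.12,0,-0.25,0,0.022,0,-0.18,0,-0.25,0,0.022,0,-0.18,0,-0.25,0,0.022,0,-0.18,0,-0.25,0,0.022,0]
  grip: 1

```text
t: 7.65
tool_pos: [0.5369, 0.1176, 0.3301]
tool_rot: [-3.137, -0.17, -0.005]
contact_force: [0.2, 0.1, 0.1]
opening: 0.0851
grip_force: 0.0
```

```bash
cat > w2.py <<'E'
exec(open("w.py").read())
m=(P[...,2]>.118)&(P[...,2]<.16)&(np.hypot(P[...,0]-.59,P[...,1]-.12)<.16)
for b,s,ce in blobs(m,60):
    zz=np.median(P[b[:,1],b[:,0],2]);print("b",s,zz,cv2.minAreaRect((ray(c,b,zz)[:,:2]*1000).astype(np.float32)))
g=(hsv[...,0]>25)&(hsv[...,0]<50)&(hsv[...,1]>100)
for b,s,ce in blobs(g,40):print("green",s,ce,ray(c,ce,.138))
dk=(im.max(2)<70)&(np.hypot(P[...,0]-.48,P[...,1]-.11)<.05)&(P[...,2]>.132)&(P[...,2]<.17)
for b,s,ce in blobs(dk,30):print("wing",s,P[b[:,1],b[:,0],2].mean(),cv2.minAreaRect((P[b[:,1],b[:,0],:2]*1000).astype(np.float32)))
E
python3 w2.py w2
```

```text
t 7.65 [0.5369 0.1176 0.3301] [-3.137 -0.17  -0.005] [ 0.08 -0.14  1.76  0.    1.52  1.54]
b [ 300    0   32  188 5441] 0.13780357891533074 ((624.4744262695312, 127.41561889648438), (155.9507598876953, 26.39771270751953), 6.259690284729004)
b [307 221  21  48 671] 0.1428194796369539 ((487.1653137207031, 110.8694076538086), (53.65799331665039, 15.21945858001709), 18.17812156677246)
green [ 305   45   23   84 1511] [316.00264725  79.94109861] [[0.64290284 0.12896513 0.138     ]]
green [446 208  32  10 210] [461.1952381 212.3      ] [[ 0.53699548 -0.02976829  0.138     ]]
wing [307 225  21  44 579] 0.14238537728879996 ((483.22125244140625, 110.36414337158203), (45.12314987182617, 13.83716106414795), 18.628562927246094)
```

View pics/w2.png

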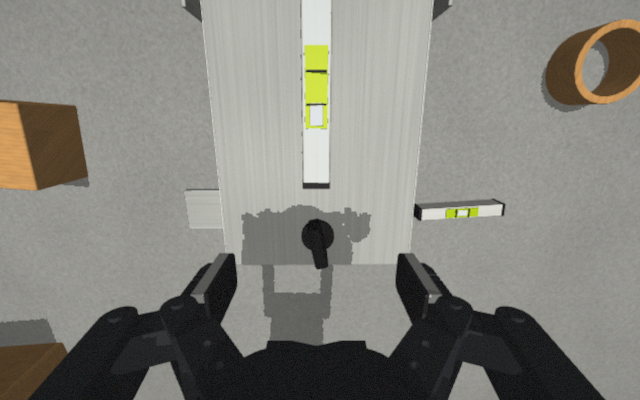

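The level lies flat behind the knob at yaw 6.3°, with its bubble at the front end around (316,117). The wing is at (318,240), near (0.483,0.110) m, yaw 18.6°. I'll grip it next.

```bash
python3 - <<'E'
from h import *
go((.4825,.1105,.23),18.6);go((.4825,.1105,.189),18.6)
E
```

```text
row [-0.0926, 0.0018, 0.1659] [0.0002, -0.0012, -0.1379]
row [-0.0928, 0.0018, 0.2342] [0.0002, -0.0012, -0.1379]
```

Call:
apply_moves:
  rows: [-0.05,0.001,0.03,0,-0.001,-0.07,-0.093,0.002,0.08,0,-0.001,-0.138,-0.093,0.002,0.13,0,-0.001,-0.138,-0.093,0.002,0.18,0,-0.001,-0.138,-0.093,0.002,0.21,0,-0.001,-0.138,-0.093,0.002,0.234,0,-0.001,-0.138,-0.093,0.002,0.234,0,-0.001,-0.138,-0.093,0.002,0.234,0,-0.001,-0.138]

```text
t: 8.5
tool_pos: [0.4826, 0.1104, 0.1891]
tool_rot: [3.1, 0.508, -0.002]
contact_force: [0.3, 0.7, 0.1]
opening: 0.0855
grip_force: 0.0
```

```bash
sed 's/w2/w3/' w2.py >/dev/null; python3 w2.py w3
```

```text
t 8.5 [0.4826 0.1104 0.1891] [ 3.10e+00  5.08e-01 -2.00e-03] [ 0.07 -0.16  2.02 -0.    1.29  1.32]
b [  315     0   102   158 10071] 0.13850283237017375 ((575.3576049804688, 122.21805572509766), (59.47344207763672, 26.93521499633789), 7.078413963317871)
b [ 302  221   29  101 2742] 0.14307243880766163 ((487.055908203125, 111.62618255615234), (54.945945739746094, 13.672253608703613), 18.398395538330078)
b [ 182  253   55   70 1642] 0.14812826285301622 ((470.2491760253906, 153.5853271484375), (23.546009063720703, 36.032047271728516), 70.44335174560547)
b [ 395  253   55   70 1656] 0.148178243593446 ((499.19512939453125, 68.34683227539062), (35.95587158203125, 23.52392578125), 56.9133186340332)
green [383   0  28   7 110] [399.99090909   1.92727273] [[0.60422972 0.11813543 0.138     ]]
green [507 243  52  20 468] [531.94017094 252.2008547 ] [[0.52947968 0.01472636 0.138     ]]
wing [ 302  231   29   91 2455] 0.14264395795412563 ((482.51898193359375, 109.85442352294922), (46.32101058959961, 13.915299415588379), 19.12859535217285)
wing [ 199  253   37   70 1361] 0.1520653344698104 ((468.7427673339844, 151.90167236328125), (23.512845993041992, 3.7888286113739014), 18.899869918823242)
wing [ 396  253   37   70 1369] 0.15208188350310048 ((497.1618957519531, 68.69800567626953), (22.71779441833496, 3.818119525909424), 18.599193572998047)
```

View pics/w3.png

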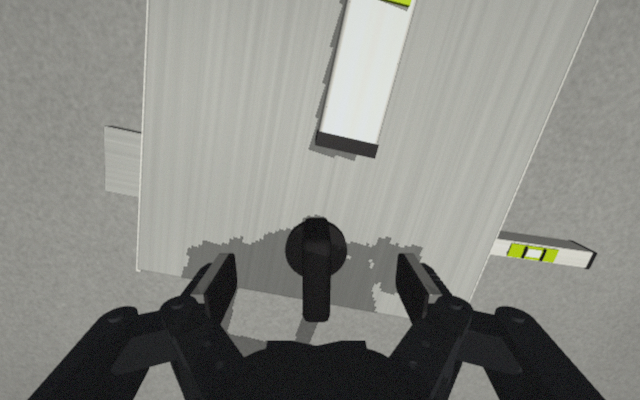

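The wing at (316,270) is centred between the pads, so I'll close and press.

Call:
apply_moves:
  rows: [0,0,0,0,0,0,0,0,0,0,0,0,0,0,0,0,0,0,0,0,0,0,0,0,0,0,0,0,0,0,0,0,0,0,0,0,0,0,0,0,0,0,0,0,0,0,0,0,0,0,0,0,0,0]
  grip: 0
  grip_force: 50

```text
t: 9.45
tool_pos: [0.482, 0.1102, 0.189]
tool_rot: [3.1, 0.508, -0.002]
contact_force: [-0.6, -2.4, 3.6]
opening: 0.0135
grip_force: 53.0
```

Call:
apply_moves:
  rows: [0,0,0.001,0,0,0,0,0,0.002,0,0,0,0,0,0.003,0,0,0,0,0,0.004,0,0,0,0,0,0.004,0,0,0]

```text
t: 9.95
tool_pos: [0.4816, 0.1101, 0.1865]
tool_rot: [3.1, 0.508, -0.004]
contact_force: [-5.2, -3.0, 6.1]
opening: 0.0131
grip_force: 53.7
```

Call:
apply_moves:
  rows: [0,0,0.001,0,0,0,0,0,0.002,0,0,0,0,0,0.003,0,0,0,0,0,0.004,0,0,0,0,0,0.004,0,0,0]

```text
t: 10.45
tool_pos: [0.4813, 0.1101, 0.1842]
tool_rot: [3.1, 0.508, -0.006]
contact_force: [-9.3, -4.5, 8.2]
opening: 0.0133
grip_force: 54.0
```

Call:
apply_moves:
  rows: [-0.001,0,0.001,0,0.004,0,-0.002,0,0.002,0,0.008,0,-0.003,-0.0005,0.003,0,0.012,0,-0.003,-0.0005,0.004,0,0.012,0,-0.003,-0.0005,0.004,0,0.012,0]

```text
t: 10.95
tool_pos: [0.4798, 0.1097, 0.1819]
tool_rot: [-3.098, -0.508, -0.025]
contact_force: [-5.0, -4.8, 8.2]
opening: 0.0128
grip_force: 53.8
```

Call:
apply_moves:
  rows: [-0.0005,-0.0005,0.001,0,0.001,0,-0.0005,-0.001,0.002,0,0.002,0,-0.001,-0.001,0.003,0,0.004,0,-0.001,-0.001,0.004,0,0.006,0,-0.001,-0.001,0.004,0,0.006,0]

```text
t: 11.45
tool_pos: [0.4789, 0.1096, 0.1793]
tool_rot: [-3.098, -0.508, -0.038]
contact_force: [-6.0, -6.1, 7.7]
opening: 0.013
grip_force: 53.9
```

Call:
apply_moves:
  rows: [-0.0005,-0.0002,0.001,0,0.001,0,-0.0005,-0.0002,0.002,0,0.002,0,-0.001,-0.0004,0.003,0,0.004,0,-0.001,-0.0004,0.004,0,0.006,0,-0.001,-0.0004,0.004,0,0.006,0]

```text
t: 11.95
tool_pos: [0.4781, 0.1095, 0.1771]
tool_rot: [-3.097, -0.508, -0.051]
contact_force: [-8.8, -7.7, 8.5]
opening: 0.0131
grip_force: 54.2
```

Call:
apply_moves:
  rows: [-0.001,0.0005,0.001,-0.002,0.002,0,-0.002,0.001,0.002,-0.004,0.004,0,-0.0025,0.0015,0.003,-0.006,0.006,0,-0.0025,0.0015,0.004,-0.006,0.006,0,-0.0025,0.0015,0.004,-0.006,0.006,0]

```text
t: 12.45
tool_pos: [0.4774, 0.1095, 0.1764]
tool_rot: [3.098, 0.508, 0.069]
contact_force: [-12.3, -2.8, 18.5]
opening: 0.0129
grip_force: 55.4
```

Call:
apply_moves:
  rows: [-0.001,0,0,0,0,0,-0.002,0,0,0,0,0,-0.0025,0,0,0,0,0,-0.0025,0,0,0,0,0,-0.0025,0,0,0,0,0,-0.0025,0,0,0,0,0,-0.0025,0,0,0,0,0,-0.0025,0,0,0,0,0,-0.0025,0,0,0,0,0,-0.0025,0,0,0,0,0,-0.0025,0,0,0,0,0,-0.0025,0,0,0,0,0]

```text
t: 13.65
tool_pos: [0.4771, 0.1094, 0.1766]
tool_rot: [3.099, 0.508, 0.076]
contact_force: [-5.9, 0.2, 14.1]
opening: 0.0131
grip_force: 54.7
```

```bash
cat > b.py <<'E'
from h import *
import sys
# bubble along shelf x (+ = back/far end) from unit strip along the level axis at z=zt
ax=np.array([np.cos(np.radians(6.25)),np.sin(np.radians(6.25)),0]);mid=np.array([.638,.1283,.134])
ly=np.array([-ax[1],ax[0],0])
s=np.arange(-60,60.1,.5);w=np.arange(-6,6.1,1.)
pan=[]
for n in sys.argv[2:]:
    c=cam(n);acc=np.mean([ctrl.get_image(n)[0].astype(float) for _ in range(3)],0).astype(np.float32)
    X=mid+s[None,:,None]*ax/1000+w[:,None,None]*ly/1000
    m=proj(c,X.reshape(-1,3)).reshape(len(w),len(s),2).astype(np.float32)
    st=cv2.remap(acc,m[...,0],m[...,1],cv2.INTER_CUBIC).mean(0)
    g=(st[:,1]-st[:,0]).clip(0)   # green minus blue: yellow-green shows
    print(n,"vial profile per 4mm",[(int(a),int(b)) for a,b in zip(s[::8],g[::8])])
    u,v=proj(c,mid)[0];cx,cy=int(u),int(v)
    pan.append(cv2.resize(acc[cy-40:cy+40,cx-40:cx+40].astype(np.uint8),(400,400),interpolation=cv2.INTER_CUBIC))
cv2.imwrite(f"pics/{sys.argv[1]}.png",np.hstack(pan))
E
python3 b.py b1 scene top
```

```text
scene vial profile per 4mm [(-60, 8), (-56, 8), (-52, 8), (-48, 8), (-44, 8), (-40, 16), (-36, 45), (-32, 97), (-28, 141), (-24, 140), (-20, 111), (-16, 109), (-12, 138), (-8, 154), (-4, 139), (0, 95), (4, 46), (8, 19), (12, 17), (16, 20), (20, 27), (24, 60), (28, 83), (32, 39), (36, 11), (40, 7), (44, 8), (48, 9), (52, 9), (56, 8), (60, 9)]
top vial profile per 4mm [(-60, 0), (-56, 0), (-52, 0), (-48, 0), (-44, 0), (-40, 20), (-36, 85), (-32, 149), (-28, 167), (-24, 160), (-20, 140), (-16, 135), (-12, 152), (-8, 163), (-4, 162), (0, 124), (4, 61), (8, 24), (12, 16), (16, 17), (20, 37), (24, 80), (28, 82), (32, 26), (36, 0), (40, 0), (44, 0), (48, 0), (52, 0), (56, 0), (60, 0)]
```

View pics/b1.png

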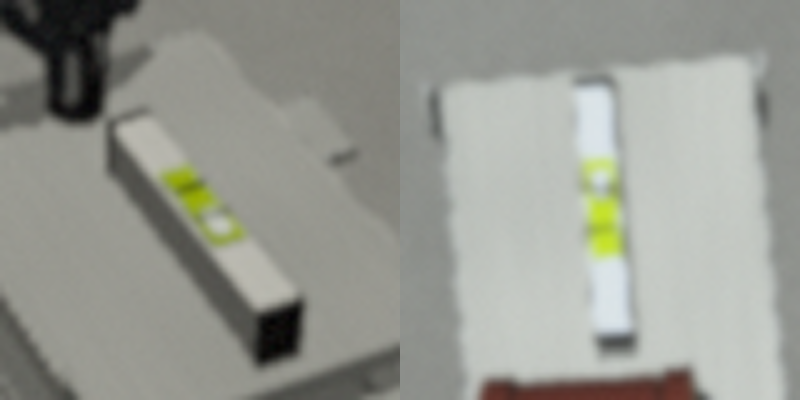

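Both views agree that the bubble is at about +16 mm, toward the back. The front therefore has to come up, so the turn is clockwise, about 1.2 rad.

```bash
cat > turn.py <<'E'
from h import *
import sys
def turn(phis,rise):
    o=ctrl.get_obs();R0=Ro.from_rotvec(o["tool_rot"]);p0=o["tool_pos"];piv=p0+R0.apply([0,0,.054])
    a=np.array([.010,.001,-1]);a/=np.linalg.norm(a)
    print("t",o["t"],"q6",o["q"][5],np.round(o["contact_force"],1),np.round(o["wrist_torque"],2))
    for f in phis:
        Q=Ro.from_rotvec(a*f);p=piv+Q.apply(p0-piv)+np.array([0,0,rise*f])
        print(np.round(np.r_[R0.inv().apply(p-p0)/.6,R0.inv().apply(a)*f/(np.pi/2)],4).tolist())
turn([float(x) for x in sys.argv[1:]],.0035)
E
python3 turn.py .1 .2 .3 .4 .5
```

```text
t 13.95 q6 1.3160707844996389 [-6.2  0.8 12.8] [ 0.11  0.79 -0.09]
[0.0001, -0.0003, -0.0006, -0.0024, -0.0004, 0.0636]
[0.0002, -0.0007, -0.0012, -0.0049, -0.0008, 0.1272]
[0.0004, -0.001, -0.0017, -0.0073, -0.0011, 0.1908]
[0.0006, -0.0013, -0.0023, -0.0097, -0.0015, 0.2545]
[0.0008, -0.0016, -0.0029, -0.0122, -0.0019, 0.3181]
```

Call:
apply_moves:
  rows: [-0.0005,-0.0002,0.0003,-0.0012,0,0.032,-0.001,-0.0003,0.0001,-0.0024,0,0.064,-0.001,-0.0005,-0.0002,-0.0036,-0.001,0.095,-0.001,-0.0007,-0.0005,-0.0049,-0.001,0.127,-0.001,-0.0008,-0.0008,-0.0061,-0.001,0.159,-0.0007,-0.001,-0.001,-0.0073,-0.001,0.191,-0.0006,-0.0011,-0.0013,-0.0085,-0.0013,0.223,-0.0005,-0.0013,-0.0016,-0.0097,-0.0015,0.2545,-0.0003,-0.0015,-0.0019,-0.011,-0.0017,0.286,-0.0002,-0.0016,-0.0022,-0.0122,-0.0019,0.318,-0.0002,-0.0016,-0.0022,-0.0122,-0.0019,0.318]

```text
t: 15.05
tool_pos: [0.4773, 0.1104, 0.1783]
tool_rot: [3.122, -0.275, 0.078]
contact_force: [-3.7, 1.4, 12.3]
opening: 0.0131
grip_force: 54.6
```

```bash
python3 turn.py .1 .2 .3 .4 .5;python3 b.py b2 top
```

```text
t 15.05 q6 1.8335769272673548 [-3.7  1.4 12.3] [ 0.23  0.55 -0.08]
[0.0001, -0.0004, -0.0006, -0.0026, -0.0003, 0.0636]
[0.0002, -0.0007, -0.0012, -0.0051, -0.0007, 0.1272]
[0.0004, -0.001, -0.0017, -0.0077, -0.001, 0.1908]
[0.0006, -0.0014, -0.0023, -0.0103, -0.0014, 0.2544]
[0.0008, -0.0017, -0.0029, -0.0128, -0.0017, 0.318]
top vial profile per 4mm [(-60, 0), (-56, 0), (-52, 0), (-48, 0), (-44, 0), (-40, 14), (-36, 75), (-32, 145), (-28, 168), (-24, 163), (-20, 145), (-16, 131), (-12, 146), (-8, 160), (-4, 132), (0, 67), (4, 24), (8, 16), (12, 19), (16, 36), (20, 84), (24, 129), (28, 97), (32, 28), (36, 0), (40, 0), (44, 0), (48, 0), (52, 0), (56, 0), (60, 0)]
```

Call:
apply_moves:
  rows: [0,-0.0002,0.0003,-0.0013,0,0.032,0,-0.0004,0.0003,-0.0026,0,0.064,0,-0.0005,0.0001,-0.0038,0,0.095,0,-0.0007,-0.0001,-0.0051,-0.0007,0.127,0,-0.0008,-0.0003,-0.0064,-0.001,0.159,0,-0.001,-0.0005,-0.0077,-0.001,0.191,0.0001,-0.0012,-0.0007,-0.009,-0.001,0.223,0.0002,-0.0014,-0.0009,-0.0103,-0.0014,0.2545,0.0003,-0.0015,-0.0012,-0.0115,-0.0015,0.286,0.0004,-0.0017,-0.0015,-0.0128,-0.0017,0.318,0.0004,-0.0017,-0.0015,-0.0128,-0.0017,0.318]

```text
t: 16.3
tool_pos: [0.4781, 0.1113, 0.1798]
tool_rot: [2.95, -1.037, 0.072]
contact_force: [-3.2, 0.4, 15.1]
opening: 0.0132
grip_force: 54.9
```

Call:
apply_moves:
  rows: [0,0,0,0,0,0,0,0,0,0,0,0,0,0,0,0,0,0,0,0,0,0,0,0,0,0,0,0,0,0,0,0,0,0,0,0,0,0,0,0,0,0,0,0,0,0,0,0,0,0,0,0,0,0,0,0,0,0,0,0,0,0,0,0,0,0,0,0,0,0,0,0,0,0,0,0,0,0,0,0,0,0,0,0,0,0,0,0,0,0]

```text
t: 17.8
tool_pos: [0.4781, 0.1113, 0.1799]
tool_rot: [2.95, -1.036, 0.072]
contact_force: [-1.8, 0.2, 14.7]
opening: 0.0132
grip_force: 55.0
```

```bash
python3 turn.py .1 .2 .3 .4;python3 b.py b3 top scene
```

```text
t 17.8 q6 2.3471409242754007 [-1.8  0.2 14.7] [ 0.18  0.66 -0.06]
[0.0001, -0.0004, -0.0006, -0.0026, -0.0003, 0.0636]
[0.0002, -0.0007, -0.0012, -0.0052, -0.0006, 0.1272]
[0.0004, -0.0011, -0.0017, -0.0078, -0.0009, 0.1908]
[0.0006, -0.0014, -0.0023, -0.0105, -0.0012, 0.2544]
top vial profile per 4mm [(-60, 0), (-56, 0), (-52, 0), (-48, 0), (-44, 0), (-40, 11), (-36, 69), (-32, 141), (-28, 165), (-24, 162), (-20, 146), (-16, 127), (-12, 108), (-8, 68), (-4, 32), (0, 19), (4, 16), (8, 28), (12, 76), (16, 137), (20, 160), (24, 155), (28, 105), (32, 34), (36, 0), (40, 0), (44, 0), (48, 0), (52, 0), (56, 0), (60, 0)]
scene vial profile per 4mm [(-60, 8), (-56, 9), (-52, 8), (-48, 7), (-44, 8), (-40, 18), (-36, 51), (-32, 107), (-28, 148), (-24, 140), (-20, 112), (-16, 89), (-12, 63), (-8, 35), (-4, 23), (0, 21), (4, 18), (8, 29), (12, 94), (16, 146), (20, 158), (24, 149), (28, 95), (32, 35), (36, 10), (40, 7), (44, 9), (48, 8), (52, 8), (56, 8), (60, 8)]
```

Bubble is at about +4.2 mm, so I'll turn 0.32 rad more clockwise and press slightly harder.

Call:
apply_moves:
  rows: [0,-0.0002,0,-0.0013,0,0.032,0,-0.0004,0,-0.0026,0,0.064,0,-0.0005,0,-0.0038,0,0.095,0,-0.0007,-0.0002,-0.0051,-0.0006,0.127,0.0003,-0.0009,-0.0004,-0.0064,-0.0008,0.159,0.0004,-0.0011,-0.0006,-0.0078,-0.0009,0.191,0.0004,-0.0011,-0.0007,-0.0083,-0.001,0.204,0.0004,-0.0011,-0.0007,-0.0083,-0.001,0.204,0.0004,-0.0011,-0.0007,-0.0083,-0.001,0.204,0.0004,-0.0011,-0.0007,-0.0083,-0.001,0.204]

```text
t: 19.1
tool_pos: [0.4788, 0.1117, 0.1808]
tool_rot: [2.744, -1.491, 0.066]
contact_force: [-3.6, -0.2, 17.2]
opening: 0.0135
grip_force: 55.3
```

Call:
apply_moves:
  rows: [0,0,0,0,0,0,0,0,0,0,0,0,0,0,0,0,0,0,0,0,0,0,0,0,0,0,0,0,0,0,0,0,0,0,0,0,0,0,0,0,0,0,0,0,0,0,0,0,0,0,0,0,0,0,0,0,0,0,0,0,0,0,0,0,0,0,0,0,0,0,0,0,0,0,0,0,0,0,0,0,0,0,0,0,0,0,0,0,0,0,0,0,0,0,0,0,0,0,0,0,0,0,0,0,0,0,0,0,0,0,0,0,0,0,0,0,0,0,0,0]

```text
t: 21.1
tool_pos: [0.4788, 0.1117, 0.1808]
tool_rot: [2.744, -1.491, 0.066]
contact_force: [-4.6, 0.2, 17.5]
opening: 0.0134
grip_force: 55.3
```

```bash
python3 turn.py .05 -.05 .1;python3 b.py b4 top scene
```

```text
t 21.1 q6 2.6730303113451765 [-4.6  0.2 17.5] [ 0.1   0.86 -0.02]
[0.0, -0.0002, -0.0003, -0.0013, -0.0001, 0.0318]
[-0.0, 0.0002, 0.0003, 0.0013, 0.0001, -0.0318]
[0.0001, -0.0004, -0.0006, -0.0026, -0.0003, 0.0636]
top vial profile per 4mm [(-60, 0), (-56, 0), (-52, 0), (-48, 0), (-44, 0), (-40, 9), (-36, 64), (-32, 139), (-28, 166), (-24, 164), (-20, 147), (-16, 107), (-12, 61), (-8, 32), (-4, 21), (0, 18), (4, 24), (8, 50), (12, 104), (16, 148), (20, 162), (24, 156), (28, 107), (32, 35), (36, 0), (40, 0), (44, 0), (48, 0), (52, 0), (56, 0), (60, 0)]
scene vial profile per 4mm [(-60, 8), (-56, 8), (-52, 8), (-48, 8), (-44, 9), (-40, 21), (-36, 56), (-32, 112), (-28, 149), (-24, 140), (-20, 91), (-16, 45), (-12, 29), (-8, 21), (-4, 21), (0, 20), (4, 18), (8, 30), (12, 96), (16, 146), (20, 156), (24, 149), (28, 96), (32, 35), (36, 10), (40, 8), (44, 8), (48, 8), (52, 9), (56, 8), (60, 8)]
```

View pics/b4.png

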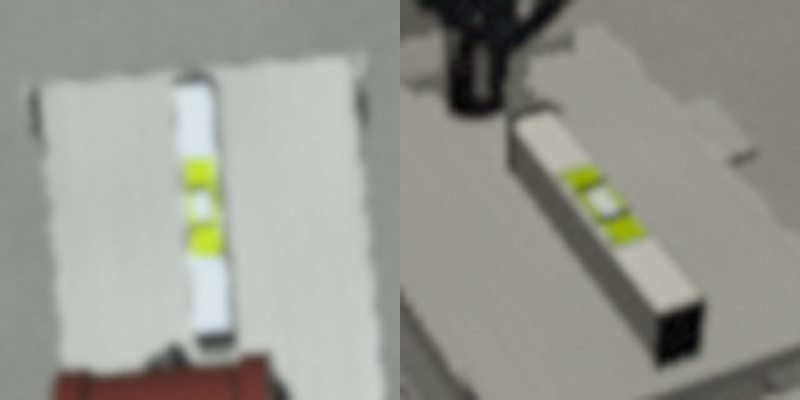

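The bubble appears between the lines in both views: top at (200,207), scene at (605,200). A quick quantitative check on the pale (blue) peak follows.

```bash
sed -e 's/range(3)/range(6)/' -e 's/^    print.*$/    sel=abs(s+2.6)<24;bl=st[:,0]-60;wt=np.where(sel,bl.clip(0),0);e=s[np.flatnonzero(g>80)];print(n,"window mid",(e[0]+e[-1])\/2,"blue centroid",(wt*s).sum()\/wt.sum(),[(int(a),int(b)) for a,b in zip(s[66:180:6],st[66:180:6,0])] if 0 else [(int(a),int(b)) for a,b in zip(s[60:180:5],st[60:180:5,0])])/' b.py > b5.py; python3 b5.py b5 top scene; python3 -c "
from h import *;o=ctrl.get_obs();print(o['t'],o['contact_force'])"
```

```text
top window mid -2.75 blue centroid -2.3265824474349612 [(-30, 58), (-27, 56), (-25, 57), (-22, 60), (-20, 66), (-17, 75), (-15, 101), (-12, 138), (-10, 169), (-7, 190), (-5, 200), (-2, 200), (0, 197), (2, 192), (5, 175), (7, 145), (10, 110), (12, 78), (15, 62), (17, 60), (20, 59), (22, 62), (25, 77), (27, 106)]
scene window mid -2.75 blue centroid -3.743588666627789 [(-30, 33), (-27, 18), (-25, 15), (-22, 21), (-20, 40), (-17, 72), (-15, 109), (-12, 139), (-10, 158), (-7, 166), (-5, 167), (-2, 167), (0, 164), (2, 158), (5, 140), (7, 110), (10, 71), (12, 38), (15, 22), (17, 18), (20, 14), (22, 14), (25, 26), (27, 59)]
22.0 [-3.89462096 -0.55635914 17.27369578]
```

```bash
python3 -c "
from station import ctrl;print(ctrl.finish_job())"
```

```text
the job is handed in; nothing more can be done
None
```

I handed the job in at 22 s of the 64 s: the level lies flat on the shelf behind the knob, and the arm is still gripping the knob and pressing it onto its stop at about 17 N. The bubble is centred to within about 1 mm in both camera views (+0.4 mm top, −1.0 mm scene). The hand-in returned no verdict.

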